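# Clamp the lid of the sample vessel

## Task

Close the quick clamp on the white sample vessel: with the side of a finger, push the green strap with the yellow end round until it lies across the blue lid, fully home against its stop, and only then push the red cam lever all the way down. Do not pick up, lift or shift the vessel or anything that stands or lies around it, and leave the clamp closed with the hand clear.

Things in the scene. Friction and masses are not known exactly. Their poses are not given: they have to be found in the camera images.
- station: The clamp station, fixed to the bench: a grey base plate 250 (x) x 150 (y) x 20 mm. Origin at the centre of its underside, z up. On it: the vessel's seat at the centre (six steel pins 35 mm high above the bench); the strap's pivot post (24 mm thick) 80 mm from the centre along +x; the strap's stop, a dark block 24 (x) x 14 (y) mm standing to 145 mm above the bench, at x -85 mm, y -19.5 mm. Its place and yaw vary.
- strap_pivot (a point): Point on the vertical pivot axis of the strap, at the top face of the strap, 145 mm above the bench, 80 mm along +x from the station's origin. Axes as the station's.
- strap (a joint): Angle of the clamp strap about the vertical pivot post, rad. 0: home, lying from the post along the station's -x across the middle of the lid, against the stop. It grows (to 1.75 at most) as the free end swings away towards the station's +y; at 1.57 the strap points along the station's +y. It starts 0.9 to 1.5 open. Stiff friction hinge (about 2 N at the end), stays where it is left, hard limit at 0.
- strap_end (a point): Point in the middle of the section of the green strap near its free yellow end, 150 mm from the pivot axis; the strap goes on 25 mm beyond it. The strap is a flat bar 24 mm wide and 16 mm high, from 129 to 145 mm above the bench; 14 mm of free height lies between it and the lid. The point's x axis points along the strap to the pivot, z up. Push here against the upright side that faces away from the lid.
- cam (a joint): Angle of the red cam lever above level, rad. The lever is hinged on the strap (and turns with it) on a level axis across the strap, 80 mm from the pivot axis, above the middle of the lid when the strap is home. 0: fully down, lying level above the strap, its tip over the pivot post; positive: raised. It starts 0.75 to 1.05 up. Stiff friction hinge (about 3 N at its pad), stays where it is left, hard limit at 0. A rubber foot under the strap comes down on the lid with it.
- lever_axis (a point): Centre of the lever's hinge axis, 160 mm above the bench, on the strap's centre line. The point's x axis points along the lever to its tip; y lies along the hinge axis.
- lever_pad (a point): Centre of the upper face of the lever's flat red end pad (34 mm along the lever, 30 mm across, 10 mm thick), 100 mm from the hinge axis along the lever and 6 mm above its axis line; the tip is 17 mm farther. The point's x axis points along the lever away from the hinge, its z axis out of the pad's upper face. When fully down it lies 166 mm above the bench and, with the strap home, 100 mm along the station's +x from its centre.
- vessel_mid (a point): Middle (half-way up) of the white sample vessel, 90 mm across and 95 mm high with its blue lid, roughly half a kilogram, standing loose among the station's seat pins; lid top 115 mm above the bench. Not to be shifted.
- vial_mid (a point): Loose bystander, to be left where it is. Small jar, 32 mm across, 45 mm high, standing on the station's base plate behind the vessel on the -y side; point half-way up.
- dish_mid (a point): Loose bystander, to be left where it is. Low glass dish, 80 mm across, 40 mm high, on the bench by the station's +y side, beneath the strap's sweep; point half-way up.
- amber_mid (a point): Loose bystander, to be left where it is. Amber bottle, 48 mm across, 100 mm high, on the bench by the station's -y side; point half-way up.
- spatula: Loose bystander, to be left where it is. Double-ended steel lab spatula, 190 mm long, 8 mm thick, lying on the bench on the robot's side of the station. Origin at its middle, on its underside.
- reagent_mid (a point): Loose bystander, to be left where it is. White reagent bottle, 72 mm across, 170 mm high; point half-way up.
- jug_mid (a point): Loose bystander, to be left where it is. Clear plastic jug with handle, 104 mm across, 150 mm high; point half-way up.
- washbottle_mid (a point): Loose bystander, to be left where it is. Clear wash bottle with red cap, 66 mm across, 160 mm high; point half-way up.

How it is judged:
By the outcome, as a careful person would: the job done as asked, in the order asked, and still so for the second after the job is handed in, with the robot touching nothing.
It also fails if it takes over 53 s, if anything falls off the work surface, if the arm or the gripper's body presses on something with over 40 N, if the wrist force passes 120 N, or if a joint passes its speed limit or range.

## Robot

A 7-joint arm with a two-finger parallel gripper is mounted at the origin on the work surface. World frame = base frame: x ahead of the robot, y to its left, z up, the work surface at z = 0. Lengths are in m, angles in rad, forces in N, time in s.
With the tool pointing down it reaches from about 0.35 to 0.9 m from the base axis. Payload 8.1 kg.
Tool frame: the origin (TCP) lies at the very end of the fingers, on their centre line; the grasp point (between the pads) lies 19 mm behind it (env.grip_depth is the distance from the TCP to the grasp point, in m); z points along the fingers, y is the direction in which the jaws open and shut (so a half turn about z gives the same grasp; the last joint's range is limited). The gripper opens to 92 mm and grips with 3 to 60 N. Pads are 19 mm wide; open, the fingers measure 130 mm over their backs; the gripper's body (75 mm by 190 mm) begins 47 mm behind the grasp point.
Start: joints at [-1.383, 0.434, 0.025, 1.573, -0.012, 1.134, -0.075], TCP at [0.179, 0.599, 0.227] pointing down, gripper open.
Joint ranges: [-2.62, 2.62], [-0.44, 2.09], [-1.27, 1.32], [0.08, 2.57], [-1.32, 4.46], [0.12, 2], [-2.74, 2.74]. Speed limits (rad/s): [2.22, 2.22, 3.01, 3.01, 3.14, 3.14, 3.14].

## Interface

Orientations are given as a rotation vector (axis times angle).
In Python, from station import env gives the robot as it stands.
- The arm moves only by the tool arm_command, never from a script. Its argument "moves" is text: rows parted by semicolons, each of 5 numbers parted by spaces: the shift along the tool's x, y, z in mm, then the turn about the tool's z in degrees, then the finger opening in mm, from 0 to 91.8. A call has 1 to 20 rows; each row is the pose to reach, as a shift and turn from the pose commanded when the call began, along the tool's axes at that moment; what a row does not reach only later rows make up. A row lasts 1/8 s, in which the tool goes at most 62.5 mm and 10.7 degrees, less where a joint would pass 70% of its speed; a pose out of reach is approached as far as the arm can. A call with a gripper value outside its range is refused whole. The fingers move at their own pace and stop on an object; "force" is the grip in N (left out, the last holds). Time passes only in rows, so rows that repeat a pose let the fingers close. It gives the time, the measured TCP pose, the force and the opening at its end, in the units of the state.
- env.observe(): the state, without advancing time (a new reading comes with each control period).
- env.grab_frame(name): name is "side" or "top"; returns a dict with "color" (384x512x3 uint8, red, green, blue), "vertical_fov" (degrees; the focal length in pixels is half the picture's height over the tangent of half this angle, whatever the lens; pixels are square), "cx", "cy" (the principal point, pixels), "eye" and "rotation" of the camera in the world. Camera axes: x right, y up, looking along -z (the intrinsics and any distortion apply to the point x, -y, -z); pixel columns grow to the right and rows downward; lengths in m; the calibration is good to about 2 mm. A picture is of the moment at which its call begins. There is no depth.
- env.finish_job(): hands the job in, once; it reports no verdict.
The state is a dict: "time_s": time; "joints": joint angles; "dq": joint speeds; "effort": joint torques, N m; "tool_pos": TCP position; "ee_rot": TCP orientation; "force": force on the tool from outside, world axes, zero at the start; "wrist_torque": the same for the moment, N m; "opening": finger opening in m.
Only numpy, scipy, OpenCV 4.12 (cv2) and the standard library are available. Lean on these libraries where they do the work, as an engineer would, in place of code of your own. Each camera call takes 0.05 s, during which the arm holds its last target.

## Working session

There is one attempt and no reset: what is moved stays moved. The work goes in short steps, Python scripts to look and compute and a tool call to move; the robot and the scene stay as the last step left them, time stands still between calls to the robot, and variables do not carry over. Pictures are saved under pics/ and viewed, and the job is handed in when it is done.

Besides the shell and the picture viewer there is one more tool, called after "Emit:" as name(argument=value, ...), one argument or row to a line, values as JSON. arm_command: Moves the arm, as the interface text tells. Its arguments: {"type":"object","properties":{"moves":{"type":"string"},"force":{"type":"number"}},"required":["moves"]}

```bash
mkdir -p pics; ls; python3 - <<'E'
from station import env
import cv2
s=env.observe(); print({k:s[k] for k in('time_s','tool_pos','ee_rot','force','opening')})
for n in('side','top'):
    f=env.grab_frame(n); cv2.imwrite(f'pics/{n}0.png',cv2.resize(f['color'][:,:,::-1],(800,600),interpolation=cv2.INTER_CUBIC))
    print(n,{k:v for k,v in f.items() if k!='color'})
    import pickle; pickle.dump(f,open(f'{n}0.pkl','wb'))
E
```

```text
pics
{'time_s': 0.0, 'tool_pos': array([0.17911772, 0.59824491, 0.22594562]), 'ee_rot': array([-4.55294495e-01, -3.10835132e+00,  2.47649724e-03]), 'force': array([ 0.33461147, -0.16469222, -0.13935126]), 'opening': 0.0919045828410216}
side {'vertical_fov': 44.81106154171447, 'cx': 251.11612818723438, 'cy': 191.56100666595464, 'eye': array([ 0.03314949, -0.93390529,  1.27285115]), 'rotation': array([ 0.73535568, -0.18204195, -0.48433777])}
top {'vertical_fov': 44.593103951177916, 'cx': 258.1505383808475, 'cy': 187.16129945948677, 'eye': array([0.30428949, 0.00427756, 1.54536394]), 'rotation': array([ 0.13522875, -0.13300902, -1.55970354])}
```

View pics/side0.png

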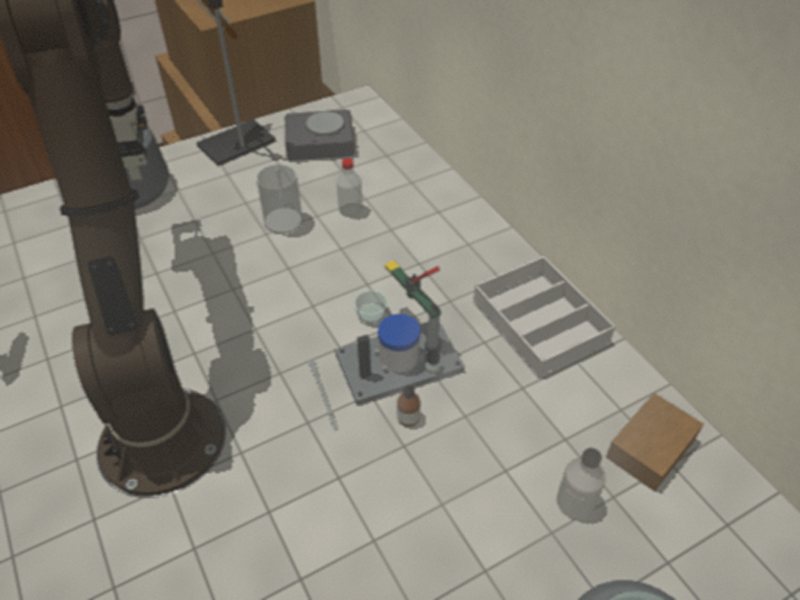

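View pics/top0.png

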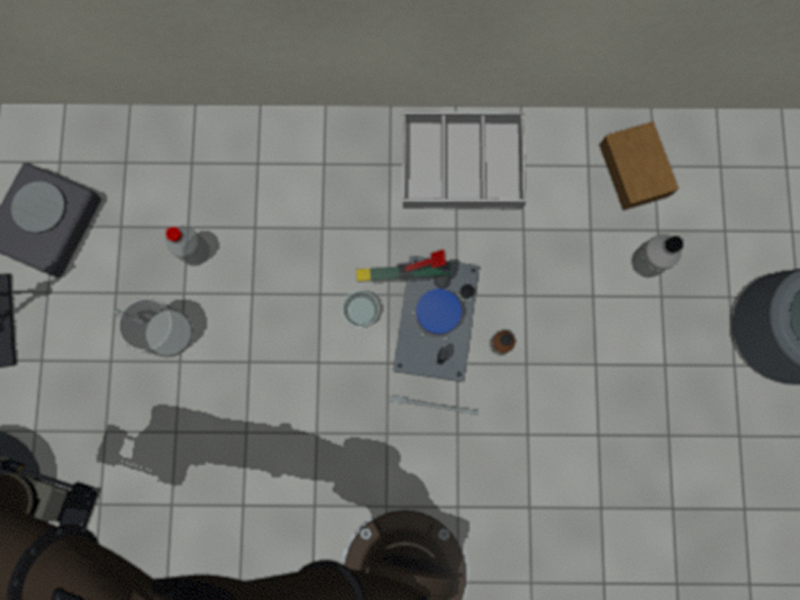

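```bash
python3 - <<'E'
import cv2,pickle
f=pickle.load(open('top0.pkl','rb'))['color'][:,:,::-1]
cv2.imwrite('pics/topc.png',cv2.resize(f[150:275,215:345],None,fx=6,fy=6,interpolation=cv2.INTER_CUBIC)[:600])
f=pickle.load(open('side0.pkl','rb'))['color'][:,:,::-1]
cv2.imwrite('pics/sidec.png',cv2.resize(f[160:280,190:310],None,fx=5,fy=5,interpolation=cv2.INTER_CUBIC))
E
cat > g.py <<'E'
import numpy as np,pickle
from scipy.spatial.transform import Rotation as R
def cam(f):
    H,W=f['color'].shape[:2]; return f['eye'],R.from_rotvec(f['rotation']).as_matrix(),H/2/np.tan(np.radians(f['vertical_fov']/2)),f['cx'],f['cy']
def ray(f,u,v):
    e,r,F,cx,cy=cam(f); return e,r@np.array([(u-cx)/F,-(v-cy)/F,-1])
def atz(f,u,v,z):
    e,d=ray(f,u,v); return e+d*(z-e[2])/d[2]
def proj(f,p):
    e,r,F,cx,cy=cam(f); q=r.T@(np.array(p)-e); return np.array([cx+F*q[0]/-q[2],cy-F*q[1]/-q[2]])
E
```

```text
(no output)
```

View pics/topc.png

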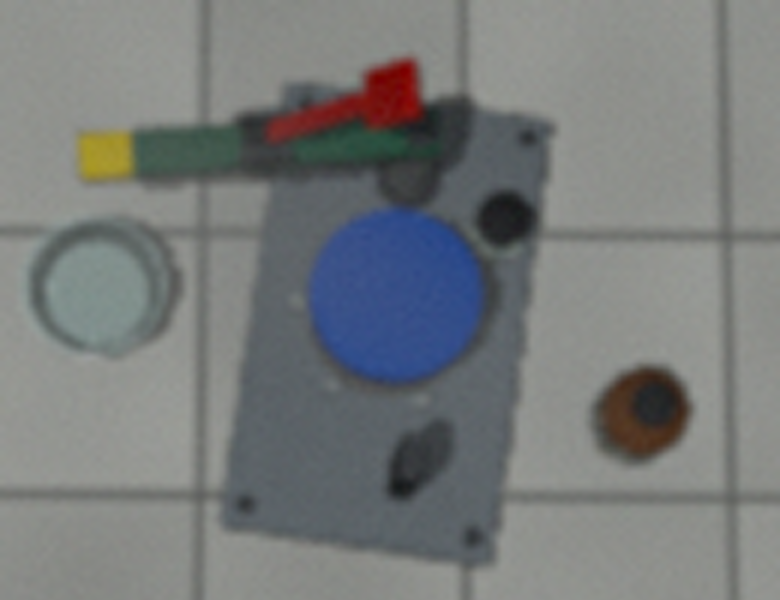

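View pics/sidec.png

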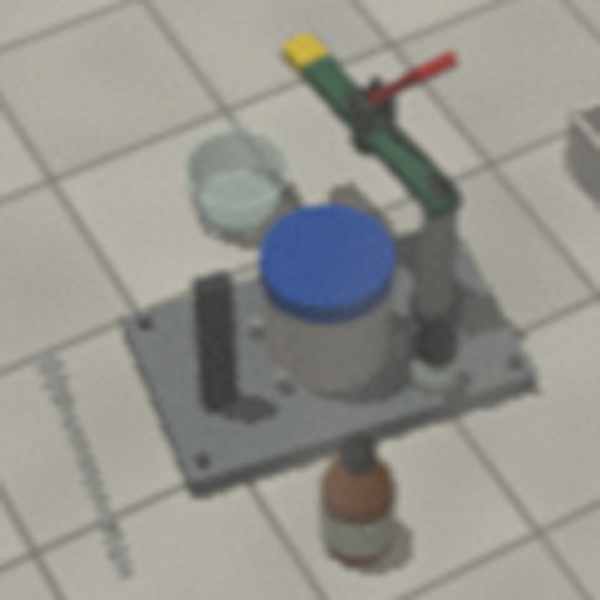

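```bash
cat >> g.py <<'E'
def T(x,y): return (x+.5)/6-.5+215,(y+.5)/6-.5+150
def S(x,y): return (x+.5)/5-.5+190,(y+.5)/5-.5+160
E
python3 - <<'E'
from g import *
np.set_printoptions(precision=4,suppress=True)
t=pickle.load(open('top0.pkl','rb'));s=pickle.load(open('side0.pkl','rb'))
c=np.array([atz(t,*T(*p),.02) for p in[(288,85),(552,122),(490,562),(224,525)]]);print(c,c.mean(0))
print([np.linalg.norm(c[i]-c[i-1]) for i in range(4)])
ax=(c[0]-c[3]+c[1]-c[2]);yaw=np.arctan2(ax[1],ax[0]);ay=c[0]+c[3]-c[1]-c[2];print('yaw',yaw,np.arctan2(ay[1],ay[0])-np.pi/2)
o=c.mean(0);print('lid',atz(t,*T(398,296),.115))
cs=np.array([atz(s,*S(*p),.02) for p in[(195,485),(535,380),(125,322)]]);print('side corners BR,TR,BL',cs)
x=np.array([np.cos(yaw),np.sin(yaw),0])
piv=o+.08*x;print('piv',piv)
e=[atz(t,*T(*p),.145) for p in[(80,135),(82,180),(133,130),(133,178)]];print(np.array(e))
tip=(e[0]+e[1])/2;d=tip-piv;print('len',np.linalg.norm(d[:2]))
print('strap ang', np.arctan2(-(d[1]*x[0]-d[0]*x[1])*-1, -(d[:2]@x[:2])), 'world dir',np.arctan2(d[1],d[0]))
es=[atz(s,*S(*p),.145) for p in[(283,44),(297,67),(305,33),(328,50)]];print('side',np.array(es))
print('pivot proj crop', (proj(t,[piv[0],piv[1],.145])-[215,150])*6)
print('padtop',atz(t,*T(405,92),.23), atz(t,*T(405,92),.26))
for n,p in [('dish',(97,285)),('amber',(655,402))]: print(n,atz(t,*T(*p),.04 if n=='dish' else .1))
E
```

```text
[[ 0.647  -0.0069  0.02  ]
 [ 0.627  -0.1533  0.02  ]
 [ 0.3841 -0.1173  0.02  ]
 [ 0.403   0.0265  0.02  ]] [ 0.5153 -0.0628  0.02  ]
[np.float64(0.2461803030717638), np.float64(0.14784849796410213), np.float64(0.24547618045802538), np.float64(0.14500488329115627)]
yaw -0.1415082007860633 -0.13323170390495642
lid [ 0.5149 -0.0633  0.115 ]
side corners BR,TR,BL [[ 0.3854 -0.1256  0.02  ]
 [ 0.6247 -0.1615  0.02  ]
 [ 0.4052  0.0194  0.02  ]]
piv [ 0.5945 -0.074   0.02  ]
[[0.5921 0.0997 0.145 ]
 [0.5688 0.0983 0.145 ]
 [0.5949 0.0728 0.145 ]
 [0.57   0.0724 0.145 ]]
len 0.17361817135816832
strap ang 1.3485719508438239 world dir 1.6515125019599062
side [[0.5721 0.0936 0.145 ]
 [0.5697 0.069  0.145 ]
 [0.5907 0.0958 0.145 ]
 [0.5964 0.0731 0.145 ]]
pivot proj crop [419.1163 130.2532]
padtop [ 0.5967 -0.0614  0.23  ] [ 0.5901 -0.0599  0.26  ]
dish [0.5308 0.0962 0.04  ]
amber [ 0.4627 -0.1967  0.1   ]
```

```bash
cat >> g.py <<'E'
def rel(p0,rv0,targets):
    "targets: (x,y,z,world angle deg of tool y)"
    M=R.from_rotvec(rv0).as_matrix(); a0=np.degrees(np.arctan2(M[1,1],M[0,1]))
    out=[]
    for t in targets:
        d=M.T@(np.array(t[:3])-p0)*1000; turn=-((t[3]-a0+180)%360-180)
        out.append(np.r_[d,turn])
    return np.array(out)
E
python3 - <<'E'
from g import *
from station import env
np.set_printoptions(precision=1,suppress=True)
s=env.observe()
print(R.from_rotvec(s['ee_rot']).as_matrix())
print(rel(s['tool_pos'],s['ee_rot'],[(.655,.08,.24,4.6),(.628,.0765,.24,4.6)]))
E
```

```text
[[-1.   0.3 -0. ]
 [ 0.3  1.  -0. ]
 [-0.  -0.  -1. ]]
[[-604.5 -360.1  -13.4   68.7]
 [-579.7 -371.2  -13.4   68.7]]
```

Emit:
arm_command(
  moves="-20 -12 -14 3 0; -60 -36 -14 7 0; -105 -63 -14 12 0; -150 -90 -14 17 0; -200 -119 -14 23 0; -250 -149 -14 29 0; -300 -179 -14 34 0; -350 -209 -14 40 0; -400 -238 -14 46 0; -450 -268 -14 52 0; -500 -298 -14 57 0; -550 -328 -14 63 0; -585 -350 -14 67 0; -604 -360 -14 69 0; -604 -360 -14 69 0; -604 -360 -14 69 0; -604 -360 -14 69 0",
)

```text
time_s: 2.22
tool_pos: [0.6538, 0.0826, 0.2409]
ee_rot: [-2.132, -2.306, -0.001]
force: [-0.2, -0.4, -0.1]
opening: 0.0002
```

```bash
python3 - <<'E'
from g import *
from station import env
import cv2
s=env.observe(); print({k:s[k] for k in('time_s','tool_pos','ee_rot','force','opening','joints')})
for n,b in(('side',(130,250,190,310)),('top',(150,250,215,345))):
    f=env.grab_frame(n); pickle.dump(f,open(f'{n}1.pkl','wb'))
    print(proj(f,s['tool_pos']))
    cv2.imwrite(f'pics/{n}1.png',cv2.resize(f['color'][b[0]:b[1],b[2]:b[3],::-1],None,fx=5,fy=5,interpolation=cv2.INTER_CUBIC))
E
```

```text
{'time_s': 2.225, 'tool_pos': array([0.65383743, 0.08256378, 0.24087308]), 'ee_rot': array([-2.13199238e+00, -2.30606015e+00, -8.65354819e-04]), 'force': array([-0.17543789, -0.39072818, -0.06417159]), 'opening': 0.00021136164994323045, 'joints': array([-0.51699524,  0.50625752,  0.48957193,  1.49005409, -0.24766151,
        1.20716704,  0.08724367])}
[268.67538146 141.60025731]
[232.1243109  144.33410094]
```

View pics/side1.png

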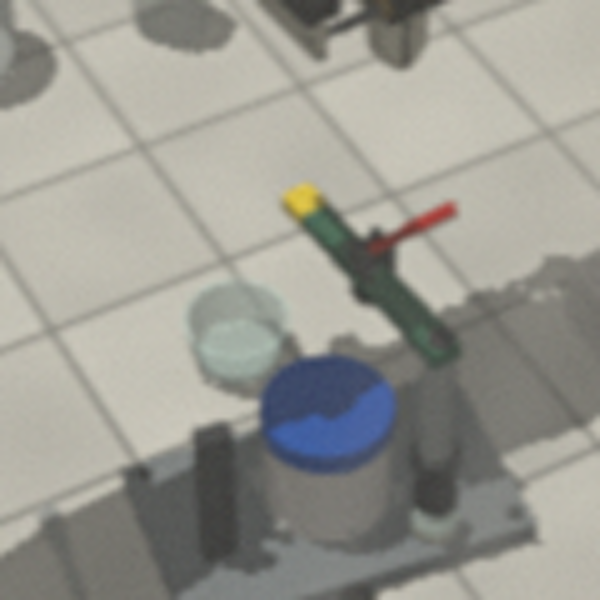

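View pics/top1.png

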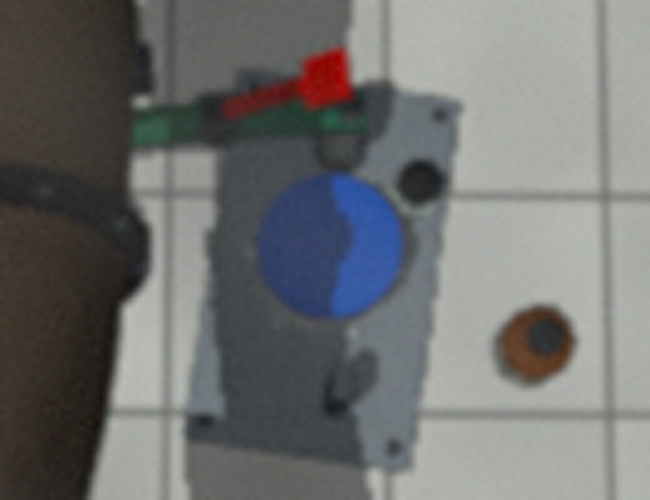

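```bash
cat >> g.py <<'E'
PIV=np.array([.594,-.0767])
def arc(th,off,z,r=.15):
    t=np.radians(th);p=PIV+r*np.array([np.cos(t),np.sin(t)])+off*np.array([np.sin(t),-np.cos(t)])
    return (p[0],p[1],z,th-90)
E
python3 - <<'E'
from g import *
from station import env
np.set_printoptions(precision=0,suppress=True)
s=env.observe()
t=[arc(94.6,.07,.127),arc(94.6,.042,.127)]+[arc(th,.031,.127) for th in np.arange(95,167,6)]
print(np.c_[t][:3]); print(rel(s['tool_pos'],s['ee_rot'],t))
E
```

```text
[[1. 0. 0. 5.]
 [1. 0. 0. 5.]
 [1. 0. 0. 5.]]
[[  -3.   -3.  114.   -0.]
 [  -4.  -31.  114.   -0.]
 [  -3.  -43.  114.   -1.]
 [  -1.  -59.  114.   -7.]
 [  -0.  -75.  114.  -13.]
 [  -2.  -91.  114.  -19.]
 [  -4. -106.  114.  -25.]
 [  -9. -122.  114.  -31.]
 [ -15. -137.  114.  -37.]
 [ -22. -151.  114.  -43.]
 [ -31. -164.  114.  -49.]
 [ -41. -176.  114.  -55.]
 [ -53. -188.  114.  -61.]
 [ -66. -198.  114.  -67.]]
```

Descend and take contact, then look at force.

Emit:
arm_command(
  moves="-3 -1 40 0 0; -3 -1 80 0 0; -3 -1 110 0 0; -3 -3 114 0 0; -4 -15 114 0 0; -4 -28 114 0 0; -4 -36 114 0 0; -3 -43 114 -1 0; -2 -51 114 -4 0; -1 -59 114 -7 0; -1 -67 114 -10 0; -1 -67 114 -10 0",
)

```text
time_s: 3.82
tool_pos: [0.5877, 0.0748, 0.1272]
ee_rot: [1.926, 2.481, 0.001]
force: [0.3, 0.4, 0.4]
opening: 0.0007
```

```bash
cat > look.py <<'E'
import sys
from g import *
from station import env
import cv2
s=env.observe(); print({k:s[k] for k in('time_s','tool_pos','force')})
i=sys.argv[1]
for n,b in(('side',(160,280,190,310)),('top',(150,250,215,345))):
    f=env.grab_frame(n); pickle.dump(f,open(f'{n}{i}.pkl','wb'))
    cv2.imwrite(f'pics/{n}{i}.png',cv2.resize(f['color'][b[0]:b[1],b[2]:b[3],::-1],None,fx=5,fy=5,interpolation=cv2.INTER_CUBIC))
E
python3 look.py 2
```

```text
{'time_s': 3.825, 'tool_pos': array([0.58772685, 0.07477836, 0.12722556]), 'force': array([0.28682887, 0.44315079, 0.41413935])}
```

View pics/side2.png

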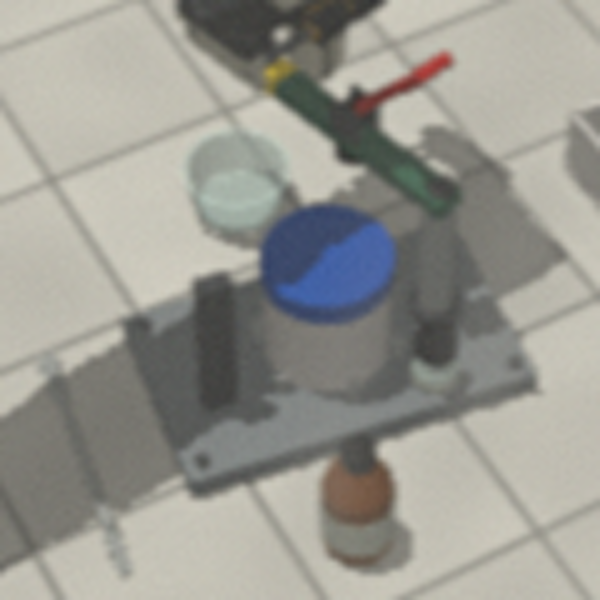

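View pics/top2.png

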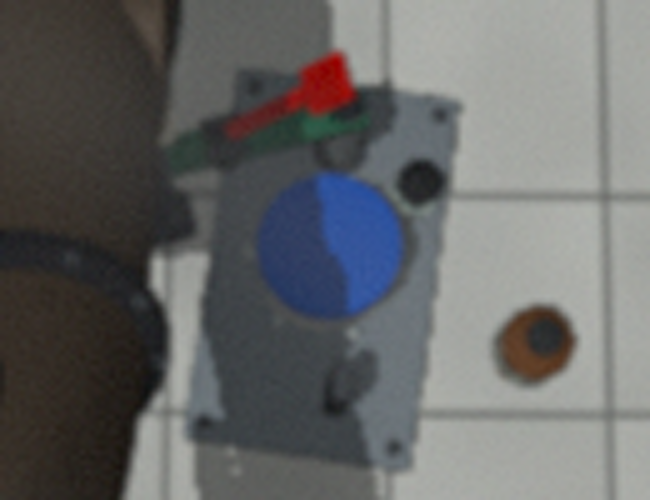

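```bash
python3 - <<'E'
from g import *
from station import env
np.set_printoptions(precision=0,suppress=True)
s=env.observe()
print(rel(s['tool_pos'],s['ee_rot'],[arc(th,.031,.127) for th in np.arange(107,169,4)]))
E
```

```text
[[   3.   -8.   -0.   -3.]
 [   4.  -18.   -0.   -7.]
 [   5.  -29.   -0.  -11.]
 [   5.  -40.   -0.  -15.]
 [   4.  -50.   -0.  -19.]
 [   2.  -61.   -0.  -23.]
 [  -0.  -71.   -0.  -27.]
 [  -3.  -81.   -0.  -31.]
 [  -7.  -91.   -0.  -35.]
 [ -12. -101.   -0.  -39.]
 [ -17. -110.   -0.  -43.]
 [ -23. -119.   -0.  -47.]
 [ -29. -128.   -0.  -51.]
 [ -36. -136.   -0.  -55.]
 [ -44. -144.   -0.  -59.]
 [ -52. -151.   -0.  -63.]]
```

Emit:
arm_command(
  moves="3 -8 0 -3 0; 4 -18 0 -7 0; 5 -29 0 -11 0; 5 -40 0 -15 0; 4 -50 0 -19 0; 2 -61 0 -23 0; 0 -71 0 -27 0; -3 -81 0 -31 0; -7 -91 0 -35 0; -12 -101 0 -39 0; -17 -110 0 -43 0; -23 -119 0 -47 0; -29 -128 0 -51 0; -36 -136 0 -55 0; -40 -140 0 -57 0; -40 -140 0 -57 0",
)

```text
time_s: 5.92
tool_pos: [0.4623, 0.0008, 0.1268]
ee_rot: [0.512, 3.099, 0.0]
force: [0.5, 0.1, -0.6]
opening: 0.0006
```

```bash
python3 look.py 3
```

```text
{'time_s': 5.925, 'tool_pos': array([0.46227445, 0.00083145, 0.12679017]), 'force': array([ 0.4588968 ,  0.14622034, -0.6016238 ])}
```

View pics/side3.png

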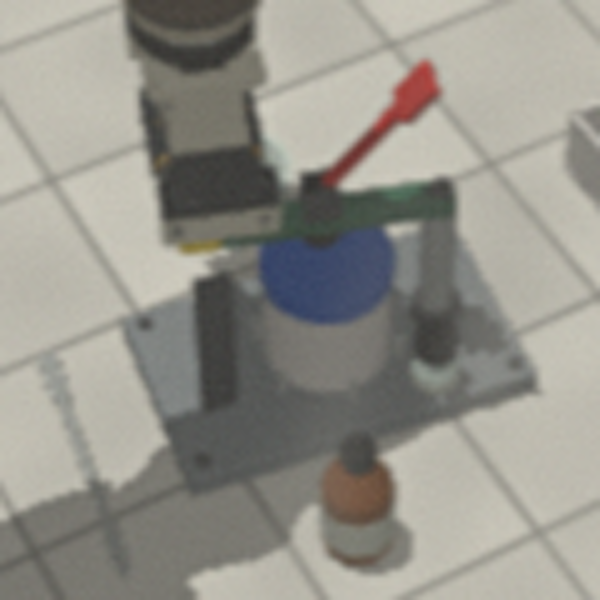

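View pics/top3.png

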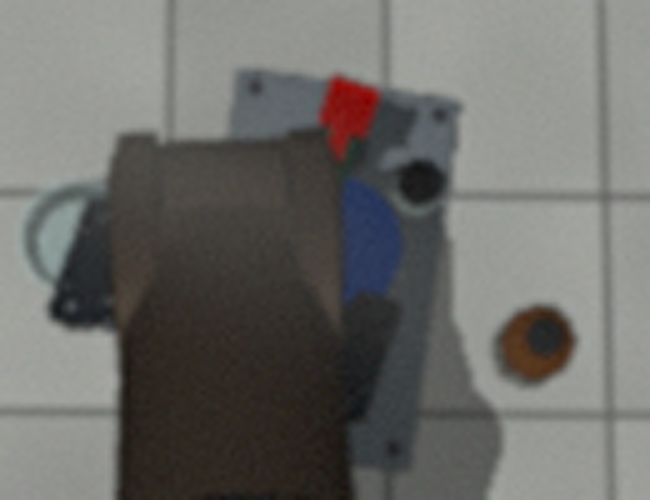

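```bash
python3 - <<'E'
from g import *
from station import env
np.set_printoptions(precision=1,suppress=True)
s=env.observe()
print(rel(s['tool_pos'],s['ee_rot'],[arc(th,.031,.127) for th in np.arange(161,177,2)]))
E
```

```text
[[ -0.    0.2  -0.3   0.3]
 [  1.   -5.   -0.3  -1.7]
 [  1.8 -10.3  -0.3  -3.7]
 [  2.5 -15.6  -0.3  -5.7]
 [  2.9 -20.9  -0.3  -7.7]
 [  3.2 -26.3  -0.3  -9.7]
 [  3.3 -31.6  -0.3 -11.7]
 [  3.2 -37.   -0.3 -13.7]]
```

Emit:
arm_command(
  moves="1 -5 0 -2 0; 2 -10 0 -4 0; 2 -15 0 -6 0; 3 -19 0 -7 0; 3 -22 0 -8 0; 3 -25 0 -9 0; 3 -25 0 -9 0",
)

```text
time_s: 6.9
tool_pos: [0.4512, -0.0218, 0.1267]
ee_rot: [-0.265, -3.13, 0.0]
force: [-0.5, 0.1, 0.5]
opening: 0.0006
```

Emit:
arm_command(
  moves="0 -2 0 -1 0; 0 -4 0 -2 0; 0 -5 0 -3 0; 0 -5 0 -3 0",
)

```text
time_s: 7.4
tool_pos: [0.4499, -0.0249, 0.1266]
ee_rot: [-0.179, -3.135, -0.003]
force: [-2.2, 8.6, 1.5]
opening: 0.0002
```

```bash
python3 look.py 4
```

```text
{'time_s': 7.4, 'tool_pos': array([ 0.4499244 , -0.0249112 ,  0.12659912]), 'force': array([-2.16630767,  8.5870864 ,  1.47346187])}
```

View pics/side4.png

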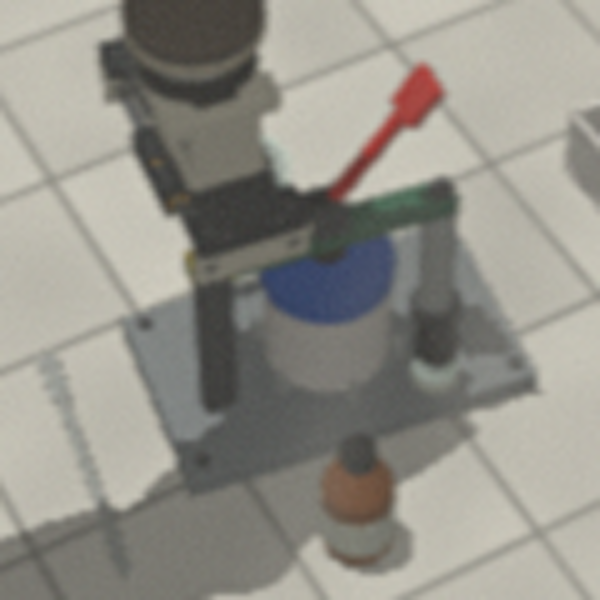

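View pics/top4.png

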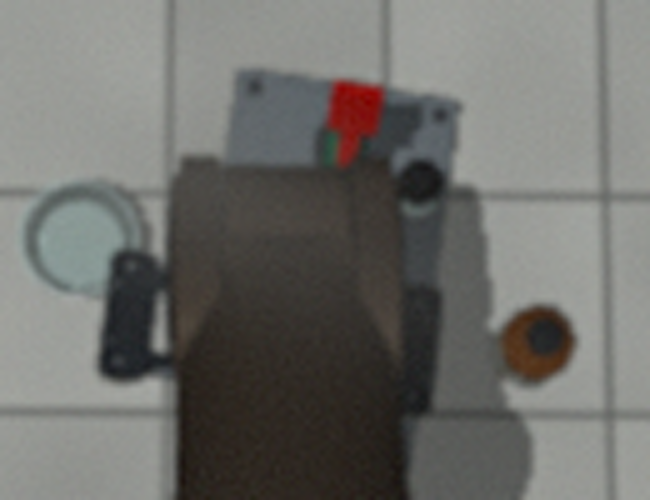

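Emit:
arm_command(
  moves="0 -2 0 0 0; 0 -4 0 0 0; 0 -4 0 0 0; 0 -4 0 0 0",
)

```text
time_s: 8.0
tool_pos: [0.4498, -0.0252, 0.1267]
ee_rot: [-0.175, -3.136, -0.008]
force: [-0.6, 21.8, 0.7]
opening: 0.0005
```

Emit:
arm_command(
  moves="0 10 0 0 0; 0 30 0 0 0; 0 40 0 0 0; 0 40 -60 0 0; 0 40 -120 0 0; -60 40 -175 0 0; -120 60 -175 0 0; -120 110 -175 0 0; -120 160 -175 0 0;  -120 160 -175 0 0",
)

```text
time_s: 9.25
tool_pos: [0.5875, 0.1194, 0.3008]
ee_rot: [-0.172, -3.135, -0.002]
force: [0.1, 0.2, 0.1]
opening: 0.0003
```

```bash
python3 look.py 5
```

```text
{'time_s': 9.25, 'tool_pos': array([0.58749086, 0.11937529, 0.30077755]), 'force': array([0.13580812, 0.1889589 , 0.10712874])}
```

View pics/side5.png

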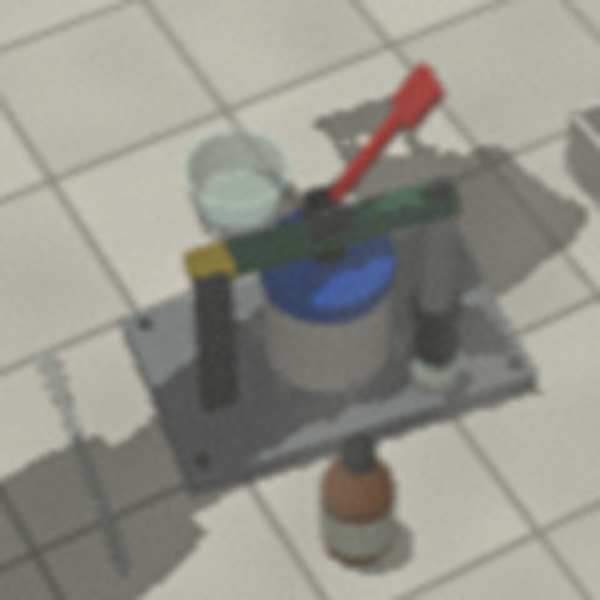

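View pics/top5.png

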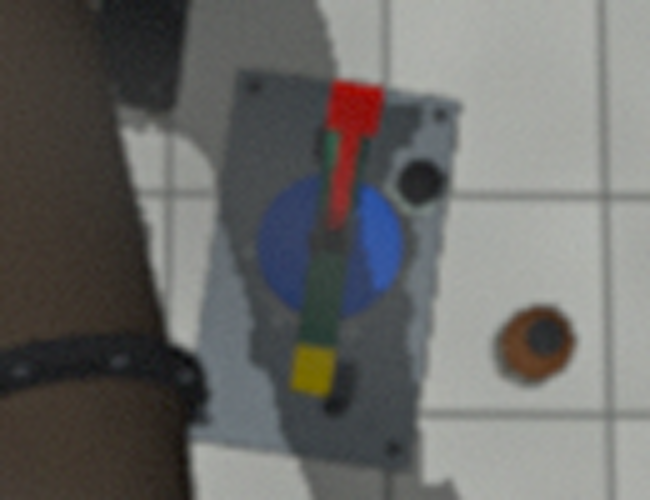

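```bash
python3 - <<'E'
from g import *
np.set_printoptions(precision=4,suppress=True)
t=pickle.load(open('top5.pkl','rb'));s=pickle.load(open('side5.pkl','rb'))
T5=lambda x,y:((x+.5)/5-.5+215,(y+.5)/5-.5+150)
tip=atz(t,*T5(311,393),.145);print('tip',tip)
tips=atz(s,*S(188,268),.145);print('tip near -y corner side',tips)
e1,d1=ray(t,*T5(355,108));e2,d2=ray(s,*S(417,97))
A=np.c_[d1,-d2];k=np.linalg.lstsq(A,e2-e1,rcond=None)[0];print('pad',e1+d1*k[0],e2+d2*k[1])
for yaw in(-.14,):
  for o in ((.515,-.065),):
    x=np.array([np.cos(yaw),np.sin(yaw),0]);y=np.array([-x[1],x[0],0])
    for a in(.75,.85,.95,1.05):
      ax=np.array([*o,.16])
      def P(l,w,h): return ax+x*(l*np.cos(a)-h*np.sin(a))+y*w+np.array([0,0,1])*(l*np.sin(a)+h*np.cos(a))
      q=[P(83,15,6),P(83,-15,6),P(117,15,6),P(117,-15,6)]
      q=[P(*(np.array(v)/1000)) for v in((83,15,6),(83,-15,6),(117,15,6),(117,-15,6))]
      print(a,[((proj(t,v)-[215,150]+.5)*5-.5).round(0) for v in q],[((proj(s,v)-[190,160]+.5)*5-.5).round(0) for v in q])
    tipm=np.array([*o,.145])+x*-.095
    print('tip model',tipm,((proj(t,tipm)-[215,150]+.5)*5-.5))
E
```

```text
tip [ 0.4219 -0.0495  0.145 ]
tip near -y corner side [ 0.4222 -0.0557  0.145 ]
pad [ 0.5772 -0.0711  0.2354] [ 0.5789 -0.0717  0.2357]
0.75 [array([331., 120.]), array([382., 127.]), array([339.,  69.]), array([391.,  77.])] [array([397., 103.]), array([416., 135.]), array([435.,  67.]), array([454.,  99.])]
0.85 [array([330., 129.]), array([382., 136.]), array([337.,  81.]), array([390.,  89.])] [array([388., 100.]), array([407., 132.]), array([422.,  62.]), array([441.,  94.])]
0.95 [array([329., 139.]), array([381., 146.]), array([336.,  95.]), array([389., 103.])] [array([378.,  97.]), array([396., 130.]), array([408.,  58.]), array([427.,  90.])]
1.05 [array([327., 150.]), array([379., 158.]), array([334., 111.]), array([387., 118.])] [array([367.,  96.]), array([386., 128.]), array([393.,  55.]), array([412.,  88.])]
tip model [ 0.4209 -0.0517  0.145 ] [314.7343 394.7016]
```

```bash
python3 - <<'E'
from g import *
from station import env
np.set_printoptions(precision=0,suppress=True)
s=env.observe()
o=np.array([.515,-.063]);x=np.array([np.cos(-.14),np.sin(-.14)])
def tg(a,dz=0):
    p=o+x*(.1*np.cos(a)-.006*np.sin(a)-.007); return (*p,.16+.1*np.sin(a)+.006*np.cos(a)+dz,82)
L=[tg(.9,.055)]+[tg(a) for a in(.9,.8,.7,.6,.5,.4,.3,.2,.1,.05,0)]
print(rel(s['tool_pos'],s['ee_rot'],L)); print(np.array(L[0]),L[-1])
E
```

```text
[[   1. -186.    4.    1.]
 [   1. -185.   59.    1.]
 [  -7. -186.   66.    1.]
 [ -14. -186.   73.    1.]
 [ -20. -186.   80.    1.]
 [ -26. -186.   88.    1.]
 [ -31. -186.   97.    1.]
 [ -35. -186.  106.    1.]
 [ -38. -186.  116.    1.]
 [ -40. -186.  126.    1.]
 [ -41. -186.  131.    1.]
 [ -41. -186.  135.    1.]]
[ 1. -0.  0. 82.] (np.float64(0.6070900876477753), np.float64(-0.075977509661914), np.float64(0.166), 82)
```

Emit:
arm_command(
  moves="0 -40 0 0 0; 0 -90 0 1 0; 0 -140 0 1 0; 0 -175 4 1 0; 1 -186 4 1 0; 1 -186 4 1 0; 1 -186 30 1 0; 1 -186 50 1 0; 1 -186 59 1 0; -3 -186 62 1 0; -7 -186 66 1 0; -7 -186 66 1 0",
)

```text
time_s: 10.85
tool_pos: [0.5737, -0.0707, 0.2359]
ee_rot: [0.209, 3.134, 0.0]
force: [-0.3, 1.1, 0.7]
opening: 0.0006
```

```bash
python3 look.py 6
```

```text
{'time_s': 10.85, 'tool_pos': array([ 0.57371836, -0.07074398,  0.2358745 ]), 'force': array([-0.3292721 ,  1.11799942,  0.71795918])}
```

View pics/side6.png

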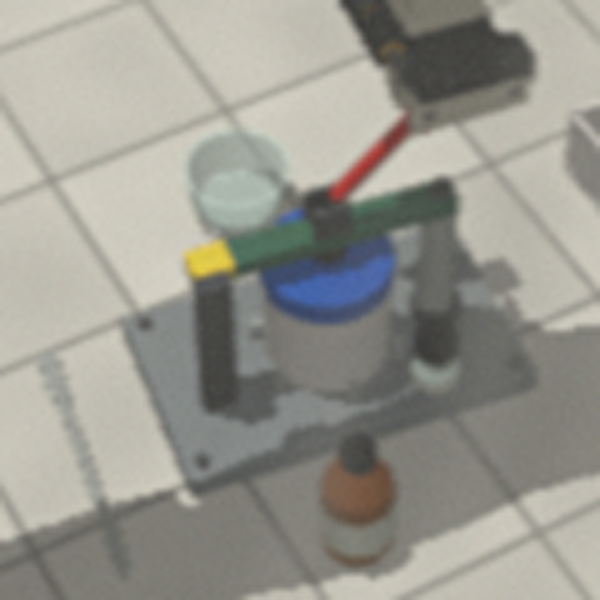

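Emit:
arm_command(
  moves="-4 0 4 0 0; -7 0 7 0 0; -10 0 11 0 0; -13 0 14 0 0; -16 0 18 0 0; -19 0 22 0 0; -22 0 27 0 0; -24 0 31 0 0; -26 0 36 0 0; -28 0 40 0 0; -30 0 45 0 0; -31 0 50 0 0; -32 0 55 0 0; -33 0 60 0 0; -33 0 60 0 0",
)

```text
time_s: 12.82
tool_pos: [0.6054, -0.0751, 0.1751]
ee_rot: [-0.21, -3.133, -0.0]
force: [-0.5, 0.3, 0.6]
opening: 0.0002
```

```bash
python3 look.py 7
```

```text
{'time_s': 12.825, 'tool_pos': array([ 0.60536641, -0.07512898,  0.1750698 ]), 'force': array([-0.4539346 ,  0.32527498,  0.59703549])}
```

View pics/side7.png

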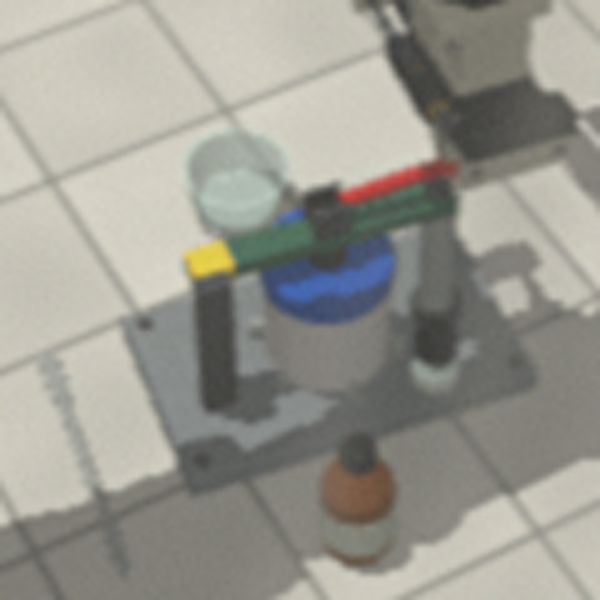

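Lever nearly level. Now the last 9 mm, slowly.

Emit:
arm_command(
  moves="0 0 3 0 0; 0 0 6 0 0; 0 0 8 0 0; 0 0 10 0 0; 0 0 11 0 0; 0 0 11 0 0",
)

```text
time_s: 13.68
tool_pos: [0.6063, -0.0752, 0.166]
ee_rot: [0.21, 3.133, 0.001]
force: [-2.3, 0.7, 12.5]
opening: 0.0003
```

Emit:
arm_command(
  moves="0 0 2 0 0; 0 0 3 0 0; 0 0 3 0 0; 0 0 3 0 0",
)

```text
time_s: 14.18
tool_pos: [0.6065, -0.0753, 0.1654]
ee_rot: [0.21, 3.131, 0.002]
force: [-10.8, 2.5, 33.5]
opening: 0.0004
```

Emit:
arm_command(
  moves="0 0 -2 0 0; 0 0 -10 0 0; 0 0 -40 0 0; 0 0 -90 0 0; 0 0 -130 0 0; 0 50 -150 0 0; 0 100 -150 0 0; 0 160 -150 0 0; 0 220 -150 0 0; 0 220 -150 0 0",
)

```text
time_s: 15.42
tool_pos: [0.634, 0.1497, 0.3103]
ee_rot: [-0.196, -3.133, -0.004]
force: [-0.2, -1.4, -0.2]
opening: 0.0005
```

```bash
python3 look.py 8
```

```text
{'time_s': 15.425, 'tool_pos': array([0.6340487 , 0.14965807, 0.3102605 ]), 'force': array([-0.17140403, -1.3755838 , -0.23119856])}
```

View pics/side8.png

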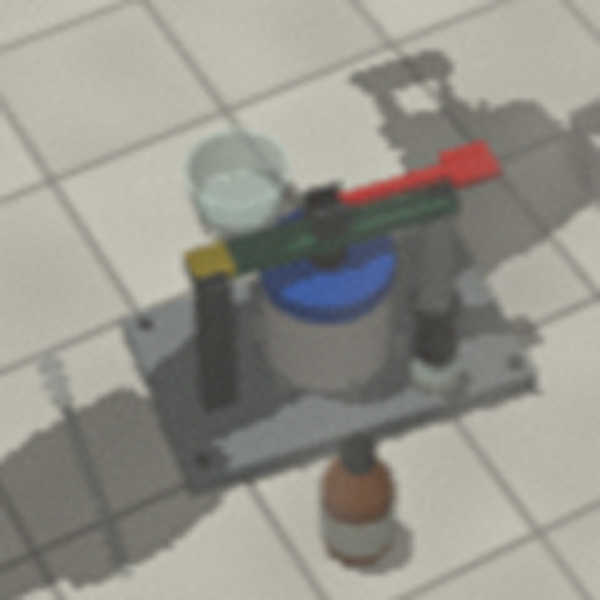

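View pics/top8.png

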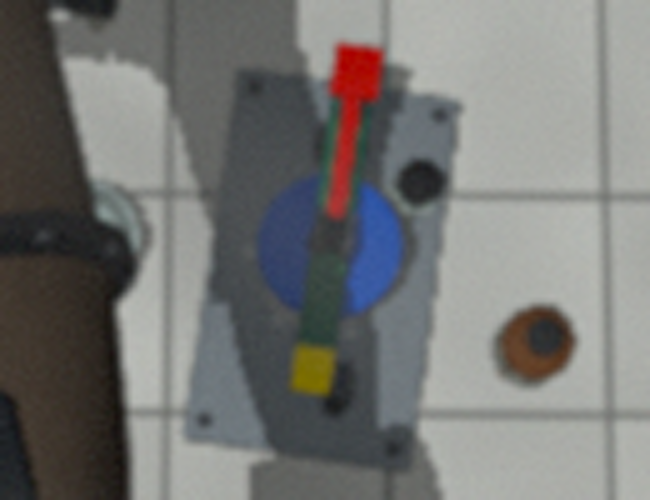

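Emit:
arm_command(
  moves="0 0 0 0 0; 0 0 0 0 0; 0 0 0 0 0",
)

```text
time_s: 15.9
tool_pos: [0.6352, 0.1417, 0.3119]
ee_rot: [0.212, 3.134, 0.0]
force: [-0.1, 0.9, 0.1]
opening: 0.0002
```

```bash
python3 - <<'E'
from g import *
from station import env
t=pickle.load(open('top8.pkl','rb'));s=pickle.load(open('side8.pkl','rb'))
x=np.array([np.cos(-.14),np.sin(-.14)]);p=np.array([.515,-.063])+.1*x
for a in(0,.1):
  q=np.r_[np.array([.515,-.063])+(.1*np.cos(a)-.006*np.sin(a))*x,.16+.1*np.sin(a)+.006*np.cos(a)]
  print(a,(proj(t,q)-[215,150]+.5)*5-.5,(proj(s,q)-[190,160]+.5)*5-.5)
o=env.observe();print(o['force'],abs(o['dq']).max())
print(env.finish_job())
E
```

```text
0 [357.92497344  71.76222037] [464.70492544 158.37234665]
0.1 [358.64188089  69.89530559] [463.78320197 148.32225721]
[-0.08590791  0.88335466  0.06860029] 0.0058527103688456525
the job is handed in; nothing more can be done
None
```

The clamp is closed and the job is handed in, at about 16 s of the 53 s allowed. I pushed the green strap round with the side of the closed fingers until it stopped, then pushed the red cam lever down and drew the hand clear. The system gave no verdict.

- **Strap:** It stopped dead against its stop, with the push force rising to 22 N over 0.3 mm. The measured tip was within about 2 mm of where the model puts it at home, and in the last pictures it still lay there.
- **Lever:** It met a hard stop at 165–166 mm above the bench, where 166 mm is fully down; the push reached about 34 N. In the last pictures the pad was within about 5 enlarged pixels (1 camera pixel) of the predicted fully-down position. The largest difference was in the side view, where my reading was only rough.
- **Vessel and bystanders:** The lid is at the same pixels as at the start. The vial and amber bottle look unmoved, and so does the dish, though the arm partly hid it in the last top view. The spatula was partly in shadow and looked unmoved. The reagent bottle, jug and wash bottle were outside the close-up pictures; the hand only passed above the jug area, with a planned clearance of about 7 cm or more. No unexpected forces appeared.
- **Measurements that disagreed:** The two cameras gave station positions about 5 mm apart. I used values in between, and both contacts then came where expected.

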